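Take the snap-in odour filter out of the kimchi box lid

TASK

Take the odour-filter cartridge out of the lid of the kimchi box that stands alone: squeeze its snap tab in gently, just enough to free the hook, lift it out without dragging the box about or lifting it, and set it down upright on the floor of the wooden tray without dropping it. Leave everything else where it is.

Things in the scene. Friction and masses are not known exactly. Their poses are not given: they have to be found in the camera images.
- kimchi_box: the kimchi box that stands alone: clear walls, grey lid, 170 (x) x 130 (y) mm, 90 mm high to the lid's flat top, 1.2 to 2 kg with the steel weight inside, standing loose. Origin centre of the underside, z up. A 16 mm deep pocket in mid-lid holds the cartridge; the flat lid goes on 45 mm or more beyond the pocket at its +x and -x ends.
- seat (a point): centre of the floor of the pocket in that lid, 74 mm above the box's underside (16 mm below the lid's top); axes as the box's.
- cartridge: white odour-filter cartridge, 75 to 120 g, 40 mm high, 40 mm wide (y), latched upright in the pocket (1 mm play), upper 24 mm standing out. Origin on the underside of its foot, at the seat when home; z up, axes as the box's. Core x = -16 to +20 mm; sprung snap tab on the -x side, thumb pad on the +x side; pinch these two along x and lift straight up.
- tab_face (a point): where the middle of the tab's outer face is at rest: 28 mm to -x of the cartridge's origin, 29 mm above its foot. The tab is an upright plate 26 mm wide (y), 3 to 38 mm above the foot; it is pushed in towards +x, with a stop at 7.5 mm. Spring: 3 N at first, 10 N at 4.5 mm, 14 N at the stop, where the force leaps up. Squeezing it with over 20 N (each finger) spoils it.
- pad_face (a point): outermost place of the thumb pad's face: 30 mm to +x of the cartridge's origin, 29 mm above its foot. The pad is 26 mm wide (y), 20 to 38 mm above the foot, and does not yield, but is set in 0 to 8 mm from here, differently each time and not measured (width over tab and pad 50 to 58 mm): feel how far to close, in small steps. A grip of 11 to 13 N frees and carries the cartridge.
- hook (a point): top edge of the hook low on the tab, 33 mm to -x of the cartridge's origin, 9 mm above its foot, out of sight under the lid's edge. It comes free once the tab is pushed in 3.5 to 4.5 mm or more; else the cartridge rises 1.5 mm and then pulls the box up with it.
- tray: small wooden tray, 180 (x) x 140 (y) mm, 22 mm high, walls and floor 6 mm thick; loose, 0.6 kg. Origin centre of the underside.
- tray_in (a point): centre of the tray's inner floor, 6 mm above the stool top; axes as the tray's (inside 168 x 128 mm).
- stack_low: lowest of three stacked clear kimchi boxes (170 x 130 x 75 mm each, plain grey lids); origin centre of underside. Leave alone.
- stack_mid: middle box of that stack. Leave alone.
- stack_top: top box of that stack (its top 225 mm up). Leave alone.
- press_plate: round steel pressing plate, 100 mm across, with a small knob, 24 mm high; origin centre of underside. Leave alone.
- opener: yellow plastic lid opener, T shaped, 125 x 45 x 8 mm; lies flat. Leave alone.
- bowl: white ceramic bowl, 100 mm across, 45 mm high. Leave alone.
- spoon: ceramic soup spoon, 140 mm long, lies flat to the left. Leave alone.
- cup: small ceramic cup, 42 mm across, 40 mm high, between the box and the tray. Leave alone.
Things that resemble listed ones, but are neither listed nor needed, are in the scene too. What is shaped like the cartridge but orange or red is not meant. What is meant by the tray is not black, and is the larger of those in its own colour.

How it is judged:
On the way:
1. the cartridge is out of its pocket, 30 mm or more above its seat (z of cartridge in the frame of seat above 0.03 m), for 0.2 s.
At the end, for the whole second after the job is handed in: The cartridge stands upright (within 0.1 rad) and at rest inside the tray, its foot within 4 mm of the tray's floor; the kimchi box is within 20 mm of where it stood (x of cartridge in the frame of tray_in between -0.084 and 0.084 m and y of cartridge in the frame of tray_in between -0.064 and 0.064 m and z of cartridge in the frame of tray_in between -0.004 and 0.004 m and angle between cartridge's own z axis and vertical below 0.1 rad and linear speed of cartridge below 0.03 m/s and distance of kimchi_box from where it was at the start of the episode below 0.02 m); the robot touches nothing.
It fails at once if the snap tab is squeezed with more than 20 N (contact force between the fingers and cartridge above 40 N).
It fails at once if the kimchi box is lifted or dragged by more than 20 mm, or tipped by more than 0.12 rad (distance of kimchi_box from where it was at the start of the episode above 0.02 m or angle between kimchi_box's own z axis and vertical above 0.12 rad).
It fails at once if the cartridge is dropped from more than about 10 mm (faster than 0.45 m/s with no finger on it) (contact force between the fingers and cartridge below 0.05 N and linear speed of cartridge above 0.45 m/s).
It fails at once if the tray is shoved by more than 30 mm (distance of tray from where it was at the start of the episode above 0.03 m).
It fails at once if another thing is moved by more than 20 mm (distance of any of stack_low, stack_mid, stack_top, press_plate, opener, bowl, spoon, cup from where it was at the start of the episode above 0.02 m).
It also fails if it takes over 72 s, if anything falls off the work surface, if the arm or the gripper's body presses on something with over 40 N, if the wrist force passes 120 N, or if a joint passes its speed limit or range.

ROBOT

A 7-joint arm with a two-finger parallel gripper is mounted at the origin on the work surface. World frame = base frame: x ahead of the robot, y to its left, z up, the work surface at z = 0. Lengths are in m, angles in rad, forces in N, time in s.
With the tool pointing down it reaches from about 0.35 to 0.9 m from the base axis. Payload 19.9 kg.
Tool frame: the origin (TCP) lies between the finger pads; the fingertips stand 19 mm ahead of it and the grasp point (between the pads) is the TCP; z points along the fingers, y is the direction in which the jaws open and shut (so a half turn about z gives the same grasp; the last joint's range is limited). The gripper opens to 94 mm and grips with 3 to 60 N. Pads are 16 mm wide; open, the fingers measure 119 mm over their backs; the gripper's body (75 mm by 177 mm) begins 78 mm behind the grasp point.
Start: joints at [-1.206, 0.417, -0.01, 1.614, 0.005, 1.111, -0.053], TCP at [0.247, 0.574, 0.224] pointing down, gripper open.
Joint ranges: [-2.81, 2.81], [-0.39, 2.02], [-1.27, 1.25], [0.06, 2.57], [-1.19, 4.33], [0.19, 2], [-2.82, 2.82]. Speed limits (rad/s): [1.89, 1.89, 2.39, 2.39, 3.01, 3.01, 3.01].

INTERFACE

Orientations are given as a 3x3 rotation matrix whose columns are the frame's x, y, z axes.
In Python, from rig import robot gives the robot as it stands. Calls block until the motion is done:
- robot.move_ptp(position, orientation): joint-space move of the TCP to a pose.
- robot.move_linear(position, velocity=0.15, frame=None, threshold=None): straight line of the TCP; frame=None keeps the orientation; velocity is the mean speed in m/s. With threshold (N) it stops when the force on the tool has changed by that much, and returns True; else False.
- robot.goto_joints(angles): joint-space move.
- robot.gripper_to(opening): finger opening in m; the grip force is fixed at half the most; returns when the fingers have stopped.
- robot.pause(seconds).
- robot.ik(position, orientation): joint angles nearest the present ones, or None.
- robot.get_state(): the state.
- robot.grab_frame(name): name is "scene" or "top" or "wrist"; returns the picture (480x640x3 uint8, red, green, blue); there is no depth.
- robot.camera_info(name): a dict with "fx", "fy", "cx", "cy" (pixels), "rvec" (rotation vector, rad) and "tvec" (3), from world to camera coordinates, as OpenCV has them. Camera axes: x right, y down, z forward; pixel columns grow to the right and rows downward; lengths in m; the calibration is good to about 2 mm. A picture is of the moment at which its call begins: read the wrist's pose just before it. camera_info takes no time and is no camera call; for the wrist camera it gives the pose at the moment of the call.
A pose or a line that the arm cannot do raises robot.PlanningError and nothing moves.
- robot.sign_off(): hands the job in, once; it reports no verdict.
The state is a dict: "time": time; "qpos": joint angles; "joint_vel": joint speeds; "effort": joint torques, N m; "ee_pos": TCP position; "tool_rot": TCP orientation; "force": force on the tool from outside, world axes, zero at the start; "moment": the same for the moment, N m; "opening": finger opening in m.
Only numpy, scipy, OpenCV 4.12 (cv2) and the standard library are available. Lean on these libraries where they do the work, as an engineer would, in place of code of your own. Each camera call takes 0.05 s, during which the arm holds its last target. There are 200 camera calls.

## Working session

There is one attempt and no reset: what is moved stays moved. The work goes in short steps, each a Python script; the robot and the scene stay as the last script left them, time stands still between calls to the robot, and variables do not carry over. Pictures are saved under pics/ and viewed, about 8 in all and at most 12, crops included, and the job is handed in when it is done.

```bash
ls; mkdir -p pics; python3 - <<'E'
from rig import robot
import cv2
for n in ["scene","top"]:
    f=robot.grab_frame(n); cv2.imwrite(f"pics/{n}0.png",f[:,:,::-1]); print(n,robot.camera_info(n))
print(robot.camera_info("wrist")); print(robot.get_state())
E
```

```text
pics
scene {'fx': 593.1343202398695, 'fy': 593.1343202398695, 'cx': 328.8211236863265, 'cy': 240.60657583460844, 'rvec': array([ 1.16163314,  2.24216392, -1.0345528 ]), 'tvec': array([ 0.2977523 , -0.12669711,  1.79725025])}
top {'fx': 500.64840709337943, 'fy': 500.64840709337943, 'cx': 320.21698989353905, 'cy': 238.56391247128224, 'rvec': array([ 2.09737022, -2.12255125,  0.18832885]), 'tvec': array([-0.02582518,  0.4860006 ,  1.14108572])}
{'fx': 365.8132506473547, 'fy': 365.8132506473547, 'cx': 318.72638901262576, 'cy': 235.25971958731188, 'rvec': array([-2.44048065, -1.60636594, -0.20338889]), 'tvec': array([-0.62424461, -0.02531447,  0.39191649])}
{'time': 0.1, 'qpos': array([-1.20546205,  0.41790274, -0.01029228,  1.61407581,  0.00467538,
        1.11068112, -0.0530145 ]), 'joint_vel': array([-0.00080701, -0.0029905 ,  0.00039067, -0.0040077 ,  0.0001865 ,
        0.00043248, -0.00011927]), 'effort': array([ 3.36856268e-03, -8.52564454e+01,  6.40548225e-01, -4.26690996e+01,
       -4.88104241e-02,  1.62114826e-02,  4.55869190e-05]), 'ee_pos': array([0.24720539, 0.57371203, 0.22391112]), 'tool_rot': array([[-9.18367273e-01,  3.95728982e-01, -3.52066789e-04],
       [ 3.95729133e-01,  9.18366751e-01, -9.81866354e-04],
       [-6.52265398e-05, -1.04103701e-03, -9.99999456e-01]]), 'force': array([ 0.21923783,  0.37547908, -0.0658144 ]), 'moment': array([ 0.01880182, -0.02029792,  0.01678201]), 'opening': 0.09409564141011126}
```

View pics/scene0.png

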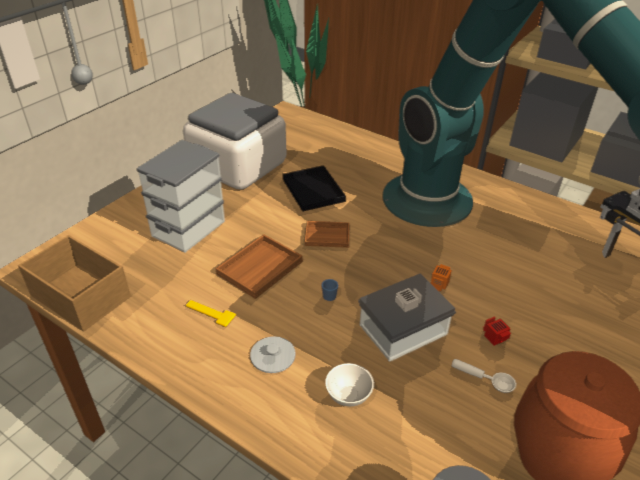

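View pics/top0.png

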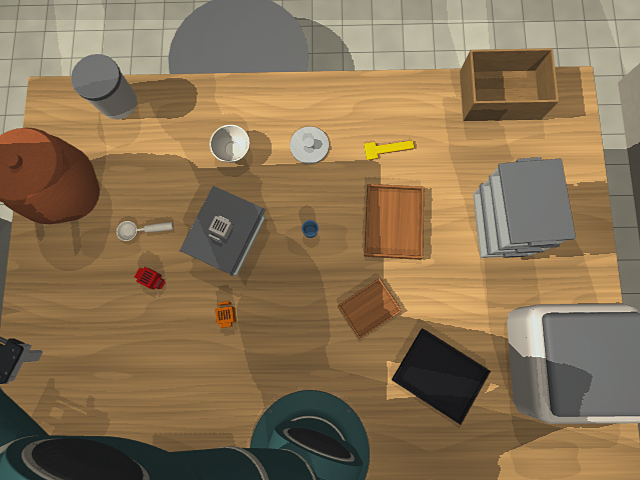

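The top view shows the lone box at (223,231) with the white cartridge at (219,229); orange (226,314) and red (150,278) are lookalikes. There are four tray candidates. Red-brown (394,221) is large and shallow, and (370,307) is the same colour but smaller. (441,375) is black, and (509,85) is a deep, light-coloured wooden box. (394,221) fits the description. I'll measure it and check it in a crop.

```bash
cat > h.py <<'E'
import numpy as np, cv2
from rig import robot
def ray(info,uv):
    R=cv2.Rodrigues(np.array(info["rvec"]))[0]; t=np.array(info["tvec"])
    d=np.array([(uv[0]-info["cx"])/info["fx"],(uv[1]-info["cy"])/info["fy"],1.])
    return -R.T@t, R.T@d
def onplane(info,uv,z):
    c,d=ray(info,uv); return c+d*(z-c[2])/d[2]
def proj(info,p):
    K=np.array([[info["fx"],0,info["cx"]],[0,info["fy"],info["cy"]],[0,0,1.]])
    return cv2.projectPoints(np.array(p,float).reshape(-1,3),info["rvec"],info["tvec"],K,None)[0].reshape(-1,2)
def rect(info,mask,z):
    cs=cv2.findContours(mask.astype(np.uint8),cv2.RETR_EXTERNAL,cv2.CHAIN_APPROX_NONE)[0]
    c=max(cs,key=cv2.contourArea)[:,0]
    P=np.array([onplane(info,p,z)[:2] for p in c])
    r=cv2.minAreaRect((P*1000).astype(np.float32)); b=cv2.boxPoints(r)/1000
    e=[b[1]-b[0],b[2]-b[1]]; e=max(e,key=np.linalg.norm)
    return np.array(r[0])/1000, sorted(r[1]), np.arctan2(e[1],e[0])
E
python3 - <<'E'
from h import *
f=cv2.imread("pics/top0.png"); i=robot.camera_info("top"); hsv=cv2.cvtColor(f,cv2.COLOR_BGR2HSV)
H,S,V=cv2.split(hsv)
def win(m,x0,x1,y0,y1):
    o=np.zeros_like(m); o[y0:y1,x0:x1]=m[y0:y1,x0:x1]; return o
lid=win((S<45)&(V<130),175,270,180,280); print("lid",rect(i,cv2.morphologyEx(lid.astype(np.uint8),cv2.MORPH_CLOSE,np.ones((25,25))),.09))
print(hsv[221,394],hsv[221,340],hsv[231,250])
for nm,w in(("big",(355,435,175,268)),("small",(330,410,270,345))):
    m=win((H<12)&(S>110)&(V<190),*w).astype(np.uint8); m=cv2.morphologyEx(m,cv2.MORPH_OPEN,np.ones((3,3)));print(nm,rect(i,m,.022))
print("cart", onplane(i,(219,229),.114),"cup",onplane(i,(310,229),.04),"camera c",ray(i,(0,0))[0])
a=cv2.resize(f[180:280,175:270],(475,500),interpolation=cv2.INTER_CUBIC); b=cv2.resize(f[170:350,325:440],(319,500))
cv2.imwrite("pics/c1.png",np.hstack([a,b]))
w=robot.camera_info("wrist"); s=robot.get_state(); c,d=ray(w,(w["cx"],w["cy"])); R=np.array(s["tool_rot"])
print("wrist cam in tool",R.T@(c-s["ee_pos"]),R.T@d)
E
```

```text
lid (array([0.4995079, 0.1893465]), [145.69473266601562, 171.0250701904297], np.float32(-0.441803))
[ 13 167 171] [ 17 129 148] [60  3 74]Traceback (most recent call last):
  File "<stdin>", line 9, in <module>
  File "h.py", line 14, in rect
    c=max(cs,key=cv2.contourArea)[:,0]
      ~~~^^^^^^^^^^^^^^^^^^^^^^^^
ValueError: max() iterable argument is empty
```

```bash
python3 - <<'E'
from h import *
f=cv2.imread("pics/top0.png"); i=robot.camera_info("top"); hsv=cv2.cvtColor(f,cv2.COLOR_BGR2HSV)
H,S,V=cv2.split(hsv)
def win(m,x0,x1,y0,y1):
    o=np.zeros(m.shape,np.uint8); o[y0:y1,x0:x1]=m[y0:y1,x0:x1]; return o
for t in (85,100):
    lid=win((S<30)&(V<t),175,270,180,280); print("lid",rect(i,cv2.morphologyEx(lid,cv2.MORPH_CLOSE,np.ones((15,15))),.09))
for nm,w in(("big",(355,435,175,268)),("small",(330,410,270,345))):
    m=win((S>150)&(H<15),*w); m=cv2.morphologyEx(m,cv2.MORPH_CLOSE,np.ones((5,5)));m=cv2.morphologyEx(m,cv2.MORPH_OPEN,np.ones((5,5)));print(nm,rect(i,m,.022))
print("cart", onplane(i,(219,229),.114),"cup",onplane(i,(310,229),.04),"camera c",ray(i,(0,0))[0])
a=cv2.resize(f[180:280,175:270],(475,500),interpolation=cv2.INTER_CUBIC); b=cv2.resize(f[170:350,325:440],(319,500))
cv2.imwrite("pics/c1.png",np.hstack([a,b]))
w=robot.camera_info("wrist"); s=robot.get_state(); c,d=ray(w,(w["cx"],w["cy"])); R=np.array(s["tool_rot"])
print("wrist cam in tool",R.T@(c-s["ee_pos"]),R.T@d)
E
```

```text
lid (array([0.50128934, 0.19298151]), [137.7190399169922, 170.8263397216797], np.float32(-0.44417676))
lid (array([0.49974796, 0.18985405]), [144.5718536376953, 171.0250701904297], np.float32(-0.44180322))
big (array([ 0.53273608, -0.21192529]), [139.40594482421875, 181.9434814453125], np.float32(-0.06809573))
small (array([ 0.32271634, -0.14448154]), [91.60069274902344, 119.75861358642578], np.float32(-1.0056701))
cart [0.49761316 0.19542074 0.114     ] cup [ 0.51090323 -0.00720554  0.04      ] camera c [ 0.25372877 -0.0519102   1.21320534]
wrist cam in tool [ 7.40645875e-02 -9.20342084e-05 -1.60907809e-01] [-2.51256256e-01 -3.28553028e-04  9.67920547e-01]
```

View pics/c1.png

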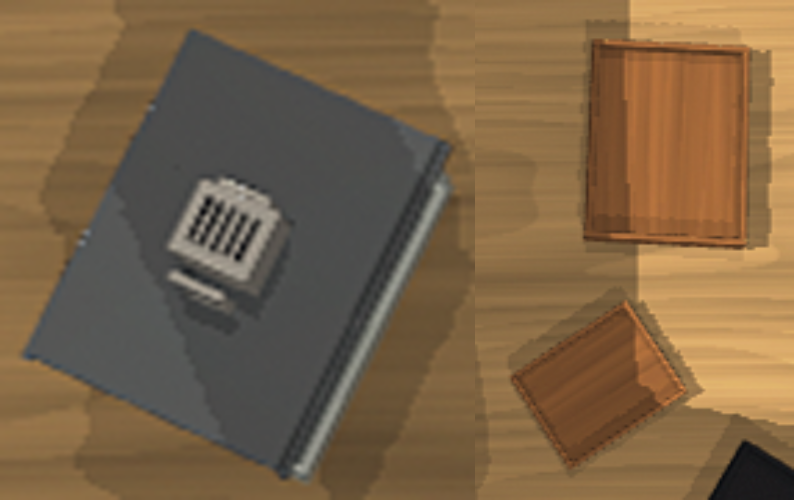

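The crop confirms it: the white cartridge's tab bar is at its lower left (full-image pixel 215,238) and the pad is at the top right (224,217), so box +x has a yaw of about -0.442. The large red-brown tray measures 182x139 mm, as described; the small one is 120x92. Next I move above the box and look with the wrist camera.

```bash
cat >> h.py <<'E'
def down(yaw,s=1):  # tool y along s*(cos,sin)
    y=s*np.array([np.cos(yaw),np.sin(yaw),0]); z=np.array([0,0,-1.]); return np.column_stack([np.cross(y,z),y,z])
E
python3 - <<'E'
from h import *
p=np.array([0.498,0.194,0.20]); best=None
for s in(1,-1):
    ok=[robot.ik(q,down(y,s)) for q,y in ((p,-.442),(p-[0,0,.088],-.442),(np.array([.533,-.212,.2]),-.068),(np.array([.533,-.212,.045]),-.068),(np.array([.533,-.212,.2]),-.442))]
    print(s,[None if o is None else np.round(o,2) for o in ok])
    if best is None and all(o is not None for o in ok): best=s
s=best; print(s)
robot.move_ptp(p,down(-.442,s))
i=robot.camera_info("wrist"); f=robot.grab_frame("wrist"); st=robot.get_state()
cv2.imwrite("pics/w1.png",f[:,:,::-1]); np.save("w1.npy",i,allow_pickle=True)
print(st["time"],st["ee_pos"],st["force"]); 
a=-.442;ex=np.array([np.cos(a),np.sin(a),0])
for n,z,x in(("tab",.112,-.028),("pad",.112,.03),("c",.114,0)): print(n,proj(i,[np.r_[p[:2],z]+ex*x]))
E
```

```text
1 [array([-0.83,  0.31,  0.49,  1.88, -0.17,  1.  , -0.72]), array([-0.82,  0.43,  0.48,  1.95, -0.27,  0.82, -0.63]), array([-0.42,  0.53,  1.  ,  1.79, -0.5 ,  1.1 ,  0.69]), array([-0.28,  0.72,  0.81,  1.89, -0.7 ,  0.84,  0.84]), array([-0.42,  0.53,  1.  ,  1.79, -0.5 ,  1.1 ,  0.32])]
-1 [array([-0.41,  0.28, -0.02,  1.86,  0.01,  0.99,  2.26]), array([-0.37,  0.4 , -0.08,  1.93,  0.04,  0.81,  2.23]), array([-0.46,  0.57,  1.09,  1.8 , -0.56,  1.12, -2.39]), array([-0.43,  0.89,  1.08,  1.9 , -0.95,  0.99, -2.11]), array([ 1.12,  0.58, -1.08,  1.74,  0.56,  1.16,  2.57])]
1
1.8167 [0.49773274 0.19523397 0.19995413] [-0.23439628  0.50244682 -0.21701788]
tab [[282.09237953 247.47441523]]
pad [[363.86848007 247.71551926]]
c [[321.58993123 248.3992782 ]]
```

View pics/w1.png

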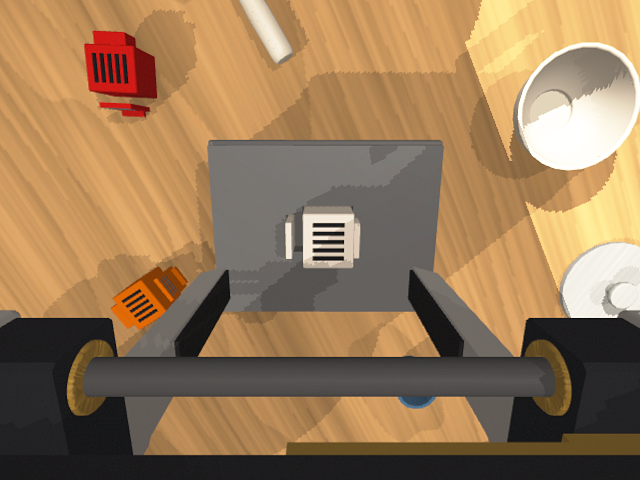

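The wrist view shows the tab bar at about (290,237), the core top at (303-354, 212-267), and the pad at about (357,240). The lid's edges lie square to the image. I measure each on its own plane.

```bash
python3 - <<'E'
from h import *
f=cv2.imread("pics/w1.png"); i=np.load("w1.npy",allow_pickle=True).item()
g=cv2.cvtColor(f,cv2.COLOR_BGR2GRAY)
a=-.442;ex=np.array([np.cos(a),np.sin(a)]);ey=np.array([-ex[1],ex[0]])
o=np.array([.498,.194])
def loc(uv,z): d=onplane(i,uv,z)[:2]-o; return np.round(np.array([d@ex,d@ey])*1000,1)
for r in(230,244,250): print(r,"".join("%4d"%v for v in g[r,280:368]))
print([ (c,list(g[200:275,c])) for c in (306,)])
m=((g>60)&(g<140)).astype(np.uint8)
c0,sz,yaw=rect(i,np.where((np.arange(480)[:,None]>130)&(np.arange(480)[:,None]<262)&(np.arange(640)[None]>190)&(np.arange(640)[None]<460),cv2.morphologyEx(m,cv2.MORPH_CLOSE,np.ones((41,41))),0),.09)
print("lidpart",c0,sz,yaw)
for u in((285.5,237),(293,237)): print("tab",u,loc(u,.112))
for u in((303,240),(354,240)): print("core",u,loc(u,.114))
print("pad",loc((360,237),.112)); 
for u in((328,213),(328,267.5)): print("coreY",loc(u,.114))
for u in((209,142),(443,142),(219,300),(437,300)): print("lid",loc(u,.09))
E
python3 - <<'E'
import cv2
f=cv2.imread("pics/w1.png")[190:290,260:390]; cv2.imwrite("pics/w1c.png",cv2.resize(f,(780,600),interpolation=cv2.INTER_CUBIC))
E
```

```text
230  103 103 103 102  93 196 234 235 234 234 240 162 125 118 102  89  85  85  85  84  85  80 104 216 236 235 235 234 234 234 235 235 237 234 234 234 234 234 234 235 234 234 234 235 234 234 235 234 236 235 234 234 234 235 235 233 210 203 203 205 205 205 205 202 208 208 208 208 207 207 207 207 208 196 184 204 208 209 210 211 129  95  99 100 100 100 100 100
244  102 103 103 101  97 160 232 235 234 235 240 182 133 117 110  90  83  85  85  84  85  81  96 220 235 235 234 234 234 234 235 237 218 180 175 175 177 177 176 176 177 154 148 149 149 149 149 149 148 148 149 148 148 150 149 148 149 149 148 149 150 150 147 143 199 209 206 207 207 206 206 208 206 181 202 207 207 208 210 163 107  97  99  99  98 101  98 100
250  101 103 103 102  98 124 230 236 234 234 237 206 145  94  64  60  60  60  61  61  60  58  62 231 236 235 234 234 234 234 235 241 173  66  17  22  21  22  25  24  23  25  25  25  21  25  24  24  23  25  25  22  25  21  25  24  22  20  25  24  22  22  22  10 197 210 207 207 206 206 206 208 204 186 203 207 207 209 210 143 101  97  99 100  98 100  99  98
[(306, [np.uint8(120), np.uin
[... 725 characters left out ...]
4), np.uint8(234), np.uint8(235), np.uint8(234), np.uint8(234), np.uint8(234), np.uint8(234), np.uint8(234), np.uint8(235), np.uint8(231), np.uint8(212), np.uint8(205), np.uint8(207), np.uint8(200), np.uint8(174), np.uint8(175), np.uint8(177), np.uint8(176), np.uint8(163), np.uint8(105), np.uint8(82), np.uint8(83), np.uint8(83), np.uint8(83), np.uint8(85), np.uint8(84)])]
lidpart [0.51386523 0.22115175] [97.48455810546875, 208.88819885253906] -0.43889743
tab (285.5, 237) [-25.4   7.7]
tab (293, 237) [-20.1   7.7]
core (303, 240) [-13.    6.1]
core (354, 240) [22.6  6.2]
pad [27.   7.9]
coreY [ 4.3 25.4]
coreY [  4.6 -14.2]
lid [-81.   72.2]
lid [86.9 72.7]
lid [-81.9 -50.6]
lid [ 93.  -50.1]
```

View pics/w1c.png

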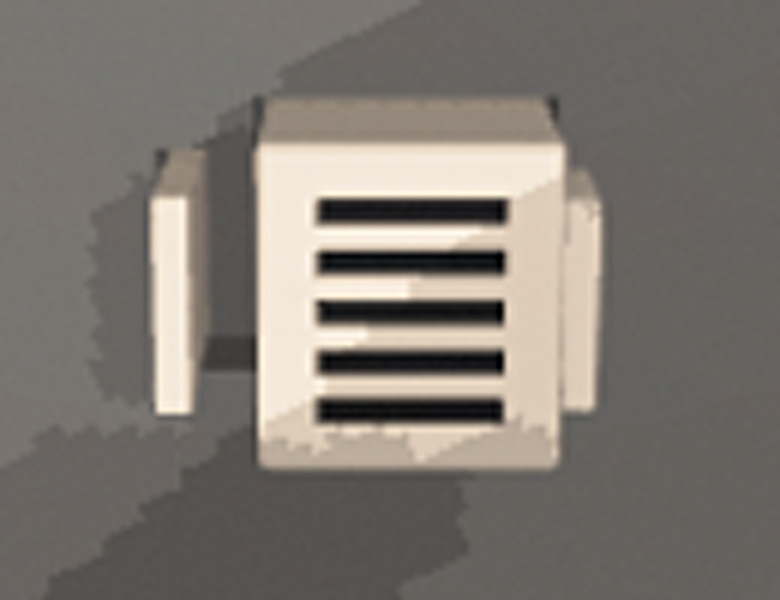

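Measured core width 35.6 mm (should be 36) and depth 39.6 mm (should be 40), so the measurement holds. The tab puts the origin at the same place, (0.5028, 0.1979), and the pad face is about 24.3 mm out. Next I descend with the jaws at 70 mm and touch each side lightly.

```bash
cat >> h.py <<'E'
A=-.442; EX=np.array([np.cos(A),np.sin(A),0]); EY=np.array([-EX[1],EX[0],0]); O=np.array([.5028,.1979,0])
def P(x,z,y=0): return O+EX*x+EY*y+np.array([0,0,z])
def show(n=""):
    s=robot.get_state(); d=s["ee_pos"]-O
    print(n,"t%.2f x%.2f y%.2f z%.2f mm"%(s["time"],d@EX*1e3,d@EY*1e3,d[2]*1e3),"Fx%.1f Fy%.1f Fz%.1f"%(s["force"]@EX,s["force"]@EY,s["force"][2]),"open %.2f"%(s["opening"]*1e3)); return s
E
python3 - <<'E'
from h import *
robot.gripper_to(.070); show("open")
robot.move_linear(P(-.0018,.15),.12); show()
print(robot.move_linear(P(-.0018,.1128),.04,threshold=4)); robot.pause(.2); show("down")
hit=robot.move_linear(P(-.018,.1128),.012,threshold=2.0); s=show(f"pad {hit}"); o=s["opening"]/2
xp=(s["ee_pos"]-O)@EX+o; 
robot.move_linear(P(-.0018,.1128),.04); robot.pause(.2); show("mid")
hit=robot.move_linear(P(.014,.1128),.012,threshold=2.0); s=show(f"tab {hit}")
xt=(s["ee_pos"]-O)@EX-s["opening"]/2
robot.move_linear(P(-.0018,.1128),.04); show("mid"); print("pad x",xp*1e3,"tab x",xt*1e3,"width",(xp-xt)*1e3)
E
```

```text
open t2.39 x-2.67 y-5.59 z200.01 mm Fx0.6 Fy0.6 Fz0.9 open 69.77
 t2.96 x-1.55 y-0.01 z150.34 mm Fx-0.1 Fy-0.5 Fz-0.6 open 70.03
False
down t4.24 x-1.76 y0.09 z112.97 mm Fx0.3 Fy-0.8 Fz0.5 open 70.10
pad True t5.06 x-10.74 y-0.04 z112.76 mm Fx3.3 Fy0.2 Fz2.1 open 70.03
mid t5.63 x-1.96 y-0.06 z112.69 mm Fx-0.1 Fy-0.3 Fz0.3 open 69.77
tab True t6.53 x8.97 y-0.14 z112.50 mm Fx0.4 Fy0.3 Fz-0.8 open 70.17
mid t6.95 x-2.10 y0.09 z112.85 mm Fx0.3 Fy-0.0 Fz0.2 open 69.95
pad x 24.281374509195867 tab x -26.115088928141844 width 50.39646343733771
```

The pad feels to be at 24.3 mm, which agrees with vision. The tab touch tripped about 2 mm late: the 1 mm play is part of it, and Fx read only 0.4 N there, so noise may be too. I take the width as about 52.4 mm (vision) and close in small steps.

```bash
python3 - <<'E'
from h import *
robot.gripper_to(.056); robot.move_linear(P(.0012,.1128),.03); robot.pause(.2); show("c")
for w in (.053,.052,.051,.050,.049,.0483,.0477,.0472):
    robot.gripper_to(w); robot.pause(.15)
    S=[robot.get_state()]
    for _ in range(5): robot.pause(.02); S.append(robot.get_state())
    print(w,"open %.2f"%(np.mean([s["opening"] for s in S])*1e3),"Fx,Fy,Fz",np.round([np.mean([s["force"]@e for s in S]) for e in (EX,EY,[0,0,1])],2),"Mabout",np.round(np.mean([s["moment"] for s in S],0),2), "t%.1f"%S[-1]["time"], "x%.2f"%((S[-1]["ee_pos"]-O)@EX*1e3))
E
```

```text
c t7.85 x1.13 y0.02 z112.80 mm Fx-0.3 Fy0.5 Fz0.2 open 55.68
0.053 open 53.02 Fx,Fy,Fz [-3.42 -0.34  2.49] Mabout [0.29 0.96 0.  ] t8.4 x1.04
0.052 open 52.08 Fx,Fy,Fz [-4.25 -0.14  3.06] Mabout [ 0.39  1.15 -0.01] t8.8 x1.14
0.051 open 51.12 Fx,Fy,Fz [-5.28 -0.42  3.84] Mabout [ 0.45  1.3  -0.  ] t9.3 x1.05
0.05 open 50.04 Fx,Fy,Fz [-3.5  -0.42  3.04] Mabout [0.33 0.98 0.01] t9.7 x1.29
0.049 open 49.08 Fx,Fy,Fz [ 1.01 -0.41  0.97] Mabout [-0.14 -0.19  0.02] t10.2 x1.54
0.0483 open 48.66 Fx,Fy,Fz [2.03 0.03 2.79] Mabout [-0.34 -0.36  0.01] t10.6 x1.34
0.0477 open 47.98 Fx,Fy,Fz [ 2.74 -0.59  4.12] Mabout [-0.46 -0.56  0.01] t11.1 x1.33
0.0472 open 47.42 Fx,Fy,Fz [ 3.31 -0.25  5.01] Mabout [-0.47 -0.68  0.  ] t11.5 x1.32
```

The forces match: the tab starts at 3 N and gains 1.6 N per mm, the width is about 52.3 mm, and the current push is about 4.9 mm. I close to about 6 mm (12 N), ease the side load, and do a guarded test lift.

```bash
python3 - <<'E'
from h import *
s=robot.get_state(); x=.0013
for w in (.0467,.0462):
    robot.gripper_to(w); robot.pause(.1); show(w)
robot.move_linear(P(.0020,.1128),.02); robot.pause(.15); show("eased")
hit=robot.move_linear(P(.0020,.1128+.004),.02,threshold=9); robot.pause(.1); s=show(f"lift4 {hit}")
if not hit:
    hit=robot.move_linear(P(.0020,.1128+.010),.02,threshold=9); robot.pause(.1); show(f"lift10 {hit}")
f=robot.grab_frame("wrist"); cv2.imwrite("pics/w2.png",f[120:420,:,::-1])
E
```

```text
0.0467 t11.85 x1.31 y0.04 z112.88 mm Fx4.3 Fy0.1 Fz5.4 open 47.22
0.0462 t12.17 x1.34 y0.05 z112.88 mm Fx3.6 Fy-0.6 Fz5.2 open 46.77
eased t12.57 x1.47 y0.08 z112.83 mm Fx-1.2 Fy-1.4 Fz8.5 open 46.47
lift4 True t12.88 x1.10 y-0.50 z114.01 mm Fx0.6 Fy0.2 Fz-0.2 open 46.32
```

View pics/w2.png

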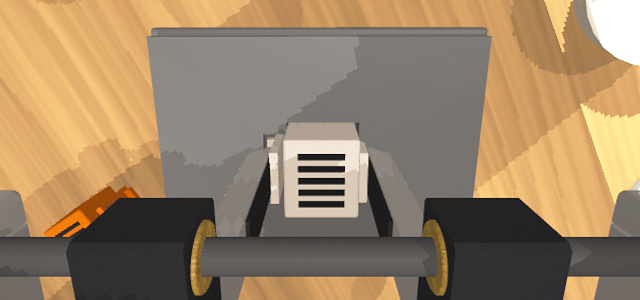

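The wrist picture shows the cartridge (top at about 320,185 in the crop) pinched between both fingers, with the lid level. The lift stopped only because the earlier 8.5 N of downward press was relieved; Fz is now about 0. I continue with a guard measured from here.

```bash
python3 - <<'E'
from h import *
show("start")
for dz in (.1155,.117,.119,.123,.128):
    s=robot.get_state(); q=s["ee_pos"].copy(); q[2]=dz
    hit=robot.move_linear(q,.02,threshold=7); robot.pause(.1); show(f"{dz} {hit}")
    if hit: break
E
```

```text
start t12.93 x1.15 y-0.54 z113.94 mm Fx-0.4 Fy0.6 Fz-0.9 open 46.49
0.1155 False t13.28 x1.07 y-0.55 z115.42 mm Fx0.2 Fy0.7 Fz-0.7 open 46.39
0.117 False t13.62 x1.04 y-0.57 z117.02 mm Fx-0.5 Fy0.6 Fz-0.5 open 46.34
0.119 False t13.97 x1.01 y-0.53 z119.03 mm Fx-0.4 Fy-0.1 Fz-1.1 open 46.36
0.123 False t14.43 x0.95 y-0.53 z122.97 mm Fx0.4 Fy0.1 Fz-0.6 open 46.70
0.128 False t14.93 x0.94 y-0.48 z128.01 mm Fx0.2 Fy0.4 Fz-1.5 open 46.52
```

```bash
python3 - <<'E'
from h import *
s=robot.get_state(); q=s["ee_pos"].copy(); q[2]=.20
robot.move_linear(q,.08,threshold=8); robot.pause(.3); show("up")
i=robot.camera_info("scene"); f=robot.grab_frame("scene")[:,:,::-1]
u,v=proj(i,[robot.get_state()["ee_pos"]-[0,0,.03]])[0].astype(int); print(u,v)
cv2.imwrite("pics/s2.png",cv2.resize(np.ascontiguousarray(f[max(v-75,0):v+120,max(u-130,0):u+130]),(780,585),interpolation=cv2.INTER_CUBIC))
E
```

```text
up t16.27 x0.91 y-0.60 z199.75 mm Fx0.3 Fy-0.3 Fz-0.9 open 46.32
410 276
```

View pics/s2.png

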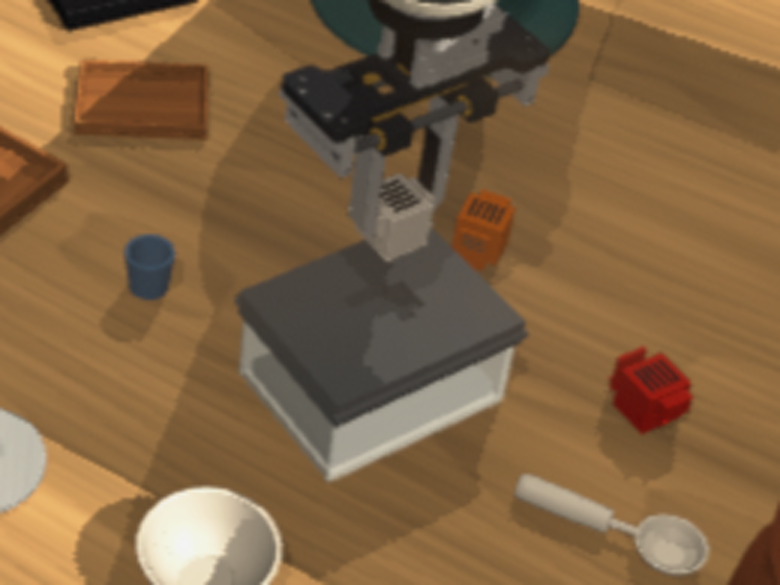

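The scene crop shows the cartridge held upright at about (400,220) above the empty pocket (about 385,290), with the box in place. Next I carry it to the tray and do a guarded set-down.

```bash
python3 - <<'E'
from h import *
T=np.array([.533,-.212,0])
robot.move_linear(T+[0,0,.20],.12); show("over")
robot.move_linear(T+[0,0,.065],.08); robot.pause(.3); show("low")
f=robot.grab_frame("wrist"); cv2.imwrite("pics/w3.png",f[:,:,::-1])
hit=robot.move_linear(T+[0,0,.040],.012,threshold=3); robot.pause(.1); s=show(f"touch {hit}")
f=robot.grab_frame("scene")[:,:,::-1]; u,v=proj(robot.camera_info("scene"),[s["ee_pos"]])[0].astype(int)
cv2.imwrite("pics/s3.png",cv2.resize(np.ascontiguousarray(f[max(v-80,0):v+70,max(u-100,0):u+100]),(800,600),interpolation=cv2.INTER_CUBIC))
E
```

```text
over t19.89 x202.58 y-357.40 z200.02 mm Fx-0.9 Fy0.1 Fz-0.2 open 46.45
low t22.02 x202.67 y-357.55 z65.09 mm Fx0.5 Fy-0.2 Fz-1.0 open 46.39
touch True t23.68 x202.70 y-357.59 z44.77 mm Fx-0.8 Fy0.2 Fz7.0 open 46.17
```

View pics/s3.png

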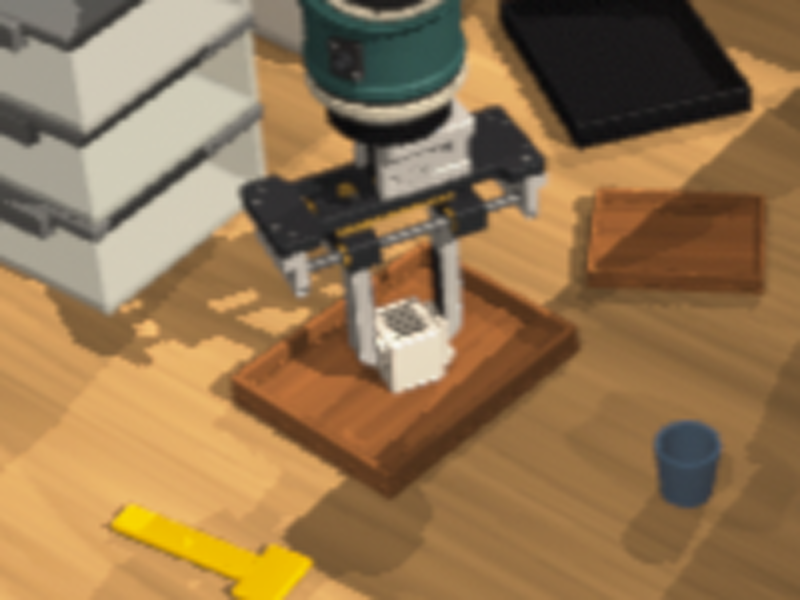

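The crop shows the cartridge standing in the tray at (410,345). Contact came at TCP z 44.8 mm, as predicted. I release in small steps and rise.

```bash
python3 - <<'E'
from h import *
for w in (.048,.050,.052,.054,.058,.066): robot.gripper_to(w)
robot.pause(.2); s=show("open"); q=s["ee_pos"].copy()
robot.move_linear(q+[0,0,.05],.04); robot.move_linear(q+[0,0,.15],.1); robot.pause(.3); show("up")
a=robot.grab_frame("wrist")[:,:,::-1]
robot.move_linear(np.array([.40,.05,.25]),.15); show("away")
t=robot.grab_frame("top")[:,:,::-1]
b=cv2.resize(t[60:350,100:600],(640,371)); cv2.imwrite("pics/f1.png",np.vstack([a[:229],b]))
cv2.imwrite("pics/a.png",a)
g=cv2.cvtColor(np.ascontiguousarray(t),cv2.COLOR_BGR2HSV); H,S,V=cv2.split(g); i=robot.camera_info("top")
m=np.zeros(H.shape,np.uint8); m[180:280,175:270]=((S<30)&(V<85))[180:280,175:270]; print("lid",rect(i,cv2.morphologyEx(m,cv2.MORPH_CLOSE,np.ones((15,15))),.09))
m=np.zeros(H.shape,np.uint8); m[175:268,355:435]=((S>150)&(H<15))[175:268,355:435]; m=cv2.morphologyEx(cv2.morphologyEx(m,cv2.MORPH_CLOSE,np.ones((5,5))),cv2.MORPH_OPEN,np.ones((5,5))); print("tray",rect(i,m,.022))
E
```

```text
open t25.64 x202.25 y-357.57 z44.33 mm Fx-0.4 Fy0.6 Fz0.5 open 66.30
up t28.49 x202.19 y-357.63 z194.08 mm Fx-0.2 Fy-0.4 Fz-0.2 open 66.30
away t30.68 x-29.41 y-177.96 z249.88 mm Fx0.2 Fy0.0 Fz-0.6 open 66.53
lid (array([0.51159152, 0.24656491]), [39.40033721923828, 58.657779693603516], np.float32(-0.31623584))
tray (array([ 0.53272968, -0.21200346]), [139.15724182128906, 181.94284057617188], np.float32(-0.06812815))
```

View pics/f1.png

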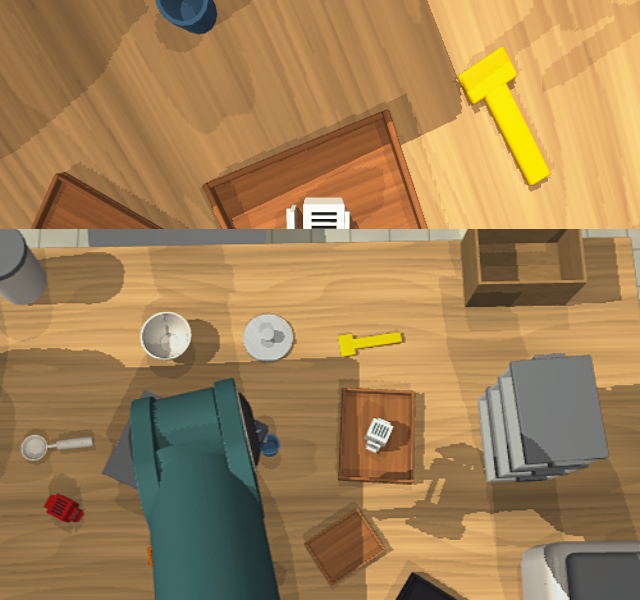

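The final view shows the cartridge upright in the tray at (378,435), with the tray unmoved and the arm clear. The lid reading is invalid because the arm covers the lid.

```bash
python3 -c "
from rig import robot
robot.sign_off()"
```

```text
the job is handed in; nothing more can be done
```

I freed the cartridge from the lone kimchi box, set it down upright in the larger red-brown wooden tray and handed the job in, at about 31 s on the robot's clock.

- **Grip:** I felt for the pad and tab, then closed in small steps to a 46.4 mm opening. That pushed the tab in about 5.8 mm, roughly 12 N by the spring figures; the grip force itself was not measured.
- **Lift:** while lifting, the downward pull stayed at 1.5 N or less, about the cartridge's own weight, so the box was not coming up with it.
- **Placing:** it touched the tray floor at the predicted height (TCP z 44.8 mm), pressing with about 7 N, and I opened the jaws in steps.

**Last checks:**
- The final pictures show the cartridge standing in the tray and the arm clear of everything.
- The tray moved less than 0.1 mm.

**Checks that failed or disagreed:**
- **Box position:** the final measurement of the box is invalid because the arm hid the lid. From the touch readings I put its shift at about 2 mm at most. A picture after the lift showed it in place.
- **Tab touch:** the first touch on the tab tripped about 2 mm late. The later squeeze readings agreed with vision, at a width of 52.3 mm.
- **Test lift:** the first test lift stopped early because a downward press was being relieved, not because of the hook.

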